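Read the slanted jar's label with the audible label reader

TASK

Take the label reader out of its charging cradle and press its spring nose, squarely and gently, onto the middle of the label on the larger jar's slanted lid; hold it still there for two seconds with the nose about half pushed in. Then put the reader back in its cradle, upright and fully down, and let go. Do not touch the smaller jar with the reader, and do not shove the jars or the other things on the counter.

Things in the scene. Friction and masses are not known exactly. Their poses are not given: they have to be found in the camera images.
- reader: label reader: white plastic bar 140 (z) x 40 (x) x 26 mm (y), 0.14 kg, a black spring nose of 16 mm diameter sticking out 14 mm at its lower end. Stands upright in the cradle, nose down, upper 98 mm free. Origin: centre of the bar's lower end face (nose end); z runs along the bar away from the nose. Grip from above across the 26 mm, near z = 105 mm
- reader_tip (a point): centre of the nose's flat end; 14 mm below the reader's origin along its z axis while the nose is out
- reader_nose (a joint): how far the nose is pushed into the reader: 0 out, 0.010 m fully in. It begins to yield at 2 N and is fully in at 6 N
- cradle: fixed grey charging cradle: upright socket 70 mm high, 68 x 54 mm outside, on a 110 x 90 mm foot plate; mouth 48 (x) x 34 mm (y); ledges inside, 28 mm up, carry the reader's lower end face, with a gap for the nose. Origin: on the counter below the socket's centre; z up. A stowed reader's origin is 28 mm above it, its x along the cradle's x, either way round
- big_jar: the larger of two slant-mouthed round glass jars, 110 mm across, about 130 mm high, loose, about 0.66 kg. Its mouth leans 35 degrees (0.61 rad) from upright towards the jar's -x side, closed by an dark steel push-in lid 86 mm across with a plain 38 mm square paper label in its middle. Origin: under the jar's centre; z up
- big_label (a point): middle of the larger jar's lid face as if the lid were fully home (52 mm to -x of and 125 mm above the jar's origin); fixed to the jar, not the lid. z points squarely out of the lid. The lid stands 0 to 18 mm farther out along this z, not measured: the true label is 0 to 18 mm along +z. The lid is tight and does not give when pressed
- small_jar: the smaller jar of the same form, 82 mm across, about 97 mm high at its dome, lid 64 mm across with a label like the other's; its label is not the one to be read. Origin: under the jar's centre
- comb: flat steel comb lying down, 160 x 31 x 5 mm, long along x; origin under its centre
- earplug_case: round grey silicone earplug case, 68 mm across, 25 mm high; origin under its centre
- tumbler: white ceramic tumbler, 72 mm across, 95 mm high; origin under its centre
- mouthwash: green glass bottle with white cap, 66 mm across, 170 mm high; origin under its centre
- soap_dish: white soap dish 90 x 125 mm with a bar of soap, 32 mm high; origin under its centre
- brush: wooden paddle hairbrush lying bristles up, 185 mm long along x, head 62 mm wide, 30 mm high; origin under it
- cream_can: white cream pot with lid, 60 mm across, 90 mm high; origin under its centre
There are look-alikes about, which are no part of the job. What is shaped like the cradle but orange is not meant.

How it is judged:
On the way:
1. nose on the larger jar's label, within 13 mm of its middle along each label side, square within 0.2 rad, pushed in 2 to 8 mm, reader slower than 20 mm/s, for 1.5 s (value of joint reader_nose between 0.002 and 0.008 m and contact force between reader and big_jar above 1 N and x of reader_tip in the frame of big_label between -0.013 and 0.013 m and y of reader_tip in the frame of big_label between -0.013 and 0.013 m and z of reader_tip in the frame of big_label between -0.004 and 0.026 m and angle between the z axis of reader and the z axis of big_label, either way round below 0.2 rad and linear speed of reader below 0.02 m/s), for 1.5 s.
At the end, for the whole second after the job is handed in: the reader stands released and at rest in the cradle, upright within 0.12 rad, within 9 mm of its centre and with its origin 22 to 35 mm above the cradle's origin; both jars stand upright (within 0.1 rad), within 25 mm of where they began (horizontal distance between reader and cradle below 0.009 m and z of reader in the frame of cradle between 0.022 and 0.035 m and angle between reader's own z axis and vertical below 0.12 rad and linear speed of reader below 0.01 m/s and distance of each of big_jar, small_jar from where it was at the start of the episode below 0.025 m and angle between each of big_jar, small_jar's own z axis and vertical below 0.1 rad); the robot touches nothing.
It fails at once if the nose is bottomed hard against the large jar: more than 14 N between reader and jar (contact force between reader and big_jar above 14 N).
It fails at once if the reader touches the small jar (wrong label) (contact force between reader and small_jar above 0.8 N).
It fails at once if a jar is shoved more than 25 mm (distance of any of big_jar, small_jar from where it was at the start of the episode above 0.025 m).
It fails at once if another thing on the counter is pushed more than 30 mm or tipped over (distance of any of comb, earplug_case, tumbler, mouthwash, soap_dish, brush, cream_can from where it was at the start of the episode above 0.03 m or angle between any of comb, earplug_case, tumbler, mouthwash, soap_dish, brush, cream_can's own z axis and vertical above 0.5 rad).
It also fails if it takes over 64 s, if anything falls off the work surface, if the arm or the gripper's body presses on something with over 40 N, if the wrist force passes 120 N, or if a joint passes its speed limit or range.

ROBOT

A 6-joint arm with a two-finger parallel gripper is mounted at the origin on the work surface. World frame = base frame: x ahead of the robot, y to its left, z up, the work surface at z = 0. Lengths are in m, angles in rad, forces in N, time in s.
With the tool pointing down it reaches from about 0.3 to 0.775 m from the base axis. Payload 14.6 kg.
Tool frame: the origin (TCP) lies midway between the tips of the shut fingers; the grasp point (between the pads) lies 19 mm behind it (ctrl.pinch_z is the z of the grasp point in the tool frame, in m); z points along the fingers, y is the line along which they close (so a half turn about z gives the same grasp; the last joint's range is limited). The gripper opens to 94 mm and grips with 3 to 60 N. Pads are 16 mm wide; open, the fingers measure 119 mm over their backs; the gripper's body (75 mm by 177 mm) begins 78 mm behind the grasp point.
Start: joints at [-0.067, 0.3, 1.521, -0, 1.321, -0.067], TCP at [0.55, -0, 0.205] pointing down, gripper open.
Joint ranges: [-3.03, 3.03], [-0.79, 2.21], [0.23, 2.52], [-1.04, 4.18], [0, 3.07], [-2.55, 2.55]. Speed limits (rad/s): [2.22, 2.22, 2.57, 3.14, 3.14, 3.14].

INTERFACE

Orientations are given as [roll, pitch, yaw] about the fixed x, y, z axes, in that order (R = Rz(yaw) Ry(pitch) Rx(roll)).
In Python, from station import ctrl, camera, ticket gives the robot as it stands. The module is installed in compiled form; this text tells all that it offers.
- The arm moves only by the shell command python3 -m inch 'ROWS' [FORCE]. ROWS is text: rows parted by semicolons, each of 7 numbers parted by spaces: the opening, from -1 (shut) to 1 (fully open), then the shift along the tool's x, y, z in units of 0.03 m (1.0 is 0.03 m), then the turn, a rotation vector about the tool's x, y, z in units of 10 degrees (1.0 is 10 degrees). In form: grip dx dy dz rx ry rz; .... A call has 1 to 10 rows; each row shifts and turns the commanded pose from where the row before left it, along the tool's axes as they then stand; what a row does not reach is not made up. A row lasts 1/8 s, in which the tool goes at most 62.5 mm and 10.7 degrees, less where a joint would pass 70% of its speed; a pose out of reach is approached as far as the arm can. A call with a number of a shift or a turn outside -1 to 1 is refused whole. A call with a gripper value outside its range is refused whole. The fingers move at their own pace and stop on an object; FORCE is the grip in N (left out, the last holds). Time passes only in rows, so rows that do not move let the fingers close. It gives the time, the measured TCP pose, the force, the opening and the grip force at its end, in the units of the state.
- ctrl.get_obs(): the state, without advancing time (a new reading comes with each control period).
- camera(name): name is "scene" or "side" or "wrist"; returns a dict with "img" (400x640x3 uint8, blue, green, red), "range_z" (400x640 float32, m along the optical axis (not along the pixel's ray), 0 where there is no reading), "intrinsics" (3x3 intrinsics, pixels), "view" (4x4, takes a point from world to camera coordinates). Camera axes: x right, y down, z forward; pixel columns grow to the right and rows downward; lengths in m; the calibration is good to about 2 mm. The wrist camera is an equidistant fisheye: a pixel r from the principal point sees the ray r / f radians off the axis. A picture is of the moment at which its call begins.
- ticket.hand_in(): hands the job in; it is judged then, once.
The state is a dict: "time_s": time; "qpos": joint angles; "joint_vel": joint speeds; "tau": joint torques, N m; "ee_pos": TCP position; "eef_rot": TCP orientation; "force": force on the tool from outside, world axes, zero at the start; "moment": the same for the moment, N m; "grip_width": finger opening in m; "grip_force": force on a finger pad.
Only numpy, scipy, OpenCV 4.12 (cv2) and the standard library are available. Lean on these libraries where they do the work, as an engineer would, in place of code of your own. Each camera call takes 0.05 s, during which the arm holds its last target. There are 200 camera calls.

## Working session

There is one attempt and no reset: what is moved stays moved. The work goes in short steps, Python scripts to look and compute and a shell command to move; the robot and the scene stay as the last step left them, time stands still between calls to the robot, and variables do not carry over. Pictures are saved under pics/ and viewed, at most 10 in all, crops included, and the job is handed in when it is done.

```bash
mkdir -p pics; cat > h.py <<'E'
import numpy as np, cv2
from station import ctrl, camera
def cam(n):
    c=camera(n); c['img']=np.array(c['img']); return c
def pts(c):
    d=c['range_z'];K=c['intrinsics'];v,u=np.mgrid[:400,:640]
    p=np.stack([(u-K[0,2])/K[0,0]*d,(v-K[1,2])/K[1,1]*d,d],-1)
    V=np.linalg.inv(c['view']); return p@V[:3,:3].T+V[:3,3]
E
python3 - <<'E'
from h import *
print(ctrl.get_obs(), ctrl.pinch_z)
for n in('scene','side'):
    c=cam(n); np.savez(n+'0.npz',**c); cv2.imwrite(f'pics/{n}0.png',c['img']); print(n,c['intrinsics'],np.linalg.inv(c['view']).round(3))
E
```

```text
{'time_s': 0.0, 'qpos': array([-6.65674420e-02,  3.00459797e-01,  1.52159879e+00,  2.18565753e-05,
        1.32070327e+00, -6.65720466e-02]), 'joint_vel': array([ 0.00113899, -0.00101795, -0.00138806, -0.00039433,  0.00249302,
        0.00027545]), 'tau': array([-1.53750298e-03, -5.31805658e+01, -3.52735734e+01,  7.07558286e-02,
        2.43994006e-02, -4.79655944e-05]), 'ee_pos': array([5.49729061e-01, 3.87796940e-05, 2.04885044e-01]), 'eef_rot': array([-3.14042745e+00, -9.89021791e-05,  1.57079545e+00]), 'force': array([-1.09751854,  0.26537814,  0.27070499]), 'moment': array([-0.00841538,  0.02195523, -0.00434099]), 'grip_force': 0.0, 'grip_width': 0.09410682880274021} -0.0188
scene [[362.94342596   0.         317.58361238]
 [  0.         362.94342596 199.26855294]
 [  0.           0.           1.        ]] [[-0.449  0.631 -0.633  1.208]
 [ 0.894  0.321 -0.314  0.222]
 [ 0.005 -0.707 -0.708  0.851]
 [ 0.     0.     0.     1.   ]]
side [[415.74133837   0.         316.52322356]
 [  0.         415.74133837 191.07287548]
 [  0.           0.           1.        ]] [[ 0.946 -0.204  0.251  0.242]
 [-0.324 -0.584  0.744 -1.054]
 [-0.005 -0.786 -0.619  0.885]
 [ 0.     0.     0.     1.   ]]
```

View pics/scene0.png

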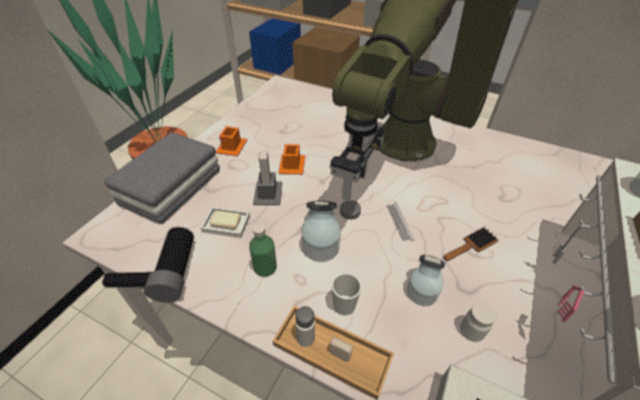

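View pics/side0.png

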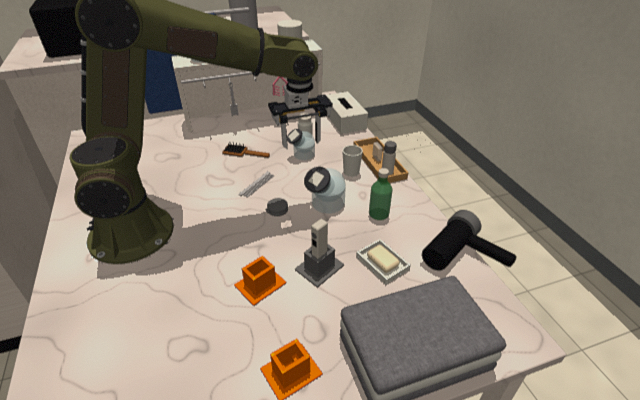

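The candidates for the reader's cradle are the grey one with the white bar (scene 266,185; side 319,255) and two orange look-alikes (side 260,280 and 291,368). For the jar, the larger is at scene 321,230 / side 325,188 and the smaller at scene 427,280 / side 301,145. I choose the grey cradle and the larger jar, and will check both in a crop.

```bash
python3 - <<'E'
from h import *
c=dict(np.load('side0.npz')); P=pts(c); im=c['img']
cr=im[150:295,240:410]; cv2.imwrite('pics/crop1.png',cv2.resize(cr,None,fx=4,fy=4,interpolation=cv2.INTER_CUBIC))
s=dict(np.load('scene0.npz')); Q=pts(s)
# reader + cradle points, both cams
for n,C,X,(u0,u1,v0,v1) in(('side',c,P,(295,348,215,285)),('scene',s,Q,(250,285,145,205))):
    X=X[v0:v1,u0:u1].reshape(-1,3); 
    for lo,hi in((.003,.012),(.062,.075),(.10,.155),(.158,.185)):
        m=(X[:,2]>lo)&(X[:,2]<hi)
        if m.sum()>5:
            r=cv2.minAreaRect((X[m,:2]*1000).astype(np.float32)); print(n,lo,m.sum(),np.round(r[0],1),np.round(r[1],1),round(r[2],1),'zmax',X[m,2].max().round(4))
# label
hsv=cv2.cvtColor(im,cv2.COLOR_BGR2HSV)
g=im.max(2)
for (u0,u1,v0,v1) in((300,335,163,198),(285,305,125,145)):
    sub=g[v0:v1,u0:u1]; print(sub[::2,::2])
E
```

```text
side 0.003 456 [ 521.6 -247.5] [273.6 142.3] 73.5 zmax 0.0119
side 0.062 250 [ 495.4 -318.4] [71.  56.6] 25.3 zmax 0.0743
side 0.1 255 [ 496.1 -327. ] [24.4 45.3] 87.2 zmax 0.1549
side 0.158 132 [ 494.5 -319.7] [41.1 26.6] 25.4 zmax 0.1693
scene 0.003 400 [ 413.5 -365.6] [314.  110.8] 33.8 zmax 0.0116
scene 0.062 180 [ 431.4 -337.5] [217.3  61.9] 17.6 zmax 0.0745
scene 0.1 138 [ 502.6 -306.6] [22.3 41.7] 75.9 zmax 0.1548
scene 0.158 82 [ 498.8 -315.6] [41.8 24.9] 33.2 zmax 0.1699
[[182 221 219 220 220 218 218 217 218 216 218 209 198 196 206 208 214 211]
 [221 218 218 219 216 218 221 222 221 201 189 206 214 216 217 218 217 216]
 [218 217 218 217 217 220 197 127  79  52  49  85 178 221 212 214 216 220]
 [219 215 208 213 217 140  61  59  39  52  45  56  59 115 196 192 191 199]
 [213 212 218 222 116  37  52  59 122  66  62  67  66  59 105 202 196 190]
 [214 219 220 155  36  44  48 175 210 185 106  64  64  66  62 205 199 195]
 [218 218 223  57  40  40 118 204 201 204 209 178  70  66  62 149 200 192]
 [216 219 154  38  38  72 173 207 202 202 201 198  69  69  64 109 195 191]
 [219 222  95  
[... 466 characters left out ...]
32  39  31  30  50  64 117 137 134 150 168]
 [217 216 218 217 218 225 141 101  88  85  98 109 132 129 129 140 158 159]
 [217 217 217 218 217 220 137 140 101  92  96 107 111 120 131 139 137 120]
 [210 214 213 211 215 219 139 128 104  95  98  94 100 102 103 101 100  99]]
[[ 90 169 212 213 211 214 181 108 130 136]
 [105 224 212 213 217 216 200 102 111 115]
 [ 90 215 215 215 166 152  70  78 110 114]
 [ 85 219 216 115 159 207 111  60  71 141]
 [ 91 222  97 164 202 203 208  93  43 166]
 [ 88 145 169 204 200 202 179  67  45 161]
 [ 94  61 178 201 206 175  66  40  60 140]
 [ 96  52  68 209 153  65  45  35  93 122]
 [ 91 124  50  93  54  34  37  60 107 109]
 [ 93 147 160  87  33  52  59  75  97 131]]
```

View pics/crop1.png

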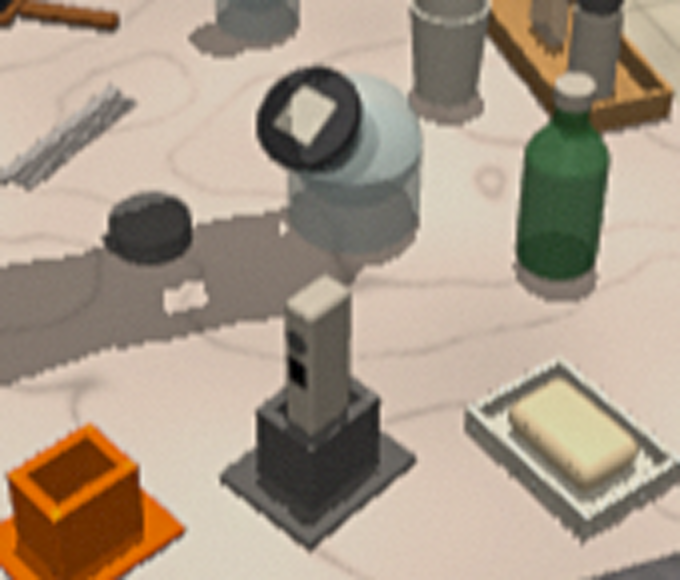

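The crop confirms the choice: the white bar stands in the grey cradle (crop 318,400), and the larger jar has a dark lid with a light square label (crop 307,113, i.e. side 317,178). Next is the lid pose.

```bash
python3 - <<'E'
from h import *
c=dict(np.load('side0.npz')); P=pts(c); im=c['img'];g=im.max(2)
m=np.zeros(g.shape,np.uint8); cv2.ellipse(m,(317,180),(12,12),0,0,360,1,-1)
X=P[(m>0)&(P[...,2]>.05)]; 
for _ in range(3):
    ce=X.mean(0); n=np.linalg.svd(X-ce)[2][2]; n*=np.sign(n[2]); r=(X-ce)@n; print(len(X),n.round(3),r.std()); X=X[abs(r)<2.5*r.std()]
print('tilt',np.degrees(np.arccos(n[2])),'az',np.degrees(np.arctan2(n[1],n[0])))
# lid disc: all points within 2.5 mm of plane near
A=P[155:210,295:345]; pl=abs((A-ce)@n)<.003; near=np.linalg.norm(A-ce,axis=-1)<.055; k=pl&near
G=g[155:210,295:345]; 
hor=np.array([-n[1],n[0],0]);hor/=np.linalg.norm(hor); up=np.cross(n,hor)
def uv(Y): return np.stack([(Y-ce)@hor,(Y-ce)@up],1).astype(np.float32)
D=A[k&(G<80)|k&(G>150)]; (x,y),r=cv2.minEnclosingCircle(uv(A[k])*1000); print('lid',x,y,r); 
cl=lambda x,y: ce+(x*hor+y*up)/1000
print(cl(x,y))
L=A[k&(G>115)]; q=uv(L)*1000; ok=np.hypot(q[:,0]-x,q[:,1]-y)<33; q=q[ok]; print('label',len(q),cv2.minAreaRect(q),q.mean(0)); b=cv2.minAreaRect(q)[0]; print(cl(*b))
# by ray: pixel mask of label, bright, centroid on plane
# jar body: glass depth below
for n_,f in(('side','side0.npz'),('scene','scene0.npz')):
    C=dict(np.load(f));Q=pts(C).reshape(-1,3)
    near=np.hypot(Q[:,0]-ce[0]-.05*-n[0]/np.hypot(*n[:2]),Q[:,1]-ce[1]+.05*n[1]/np.hypot(*n[:2]))<.1
    z=near&(Q[:,2]>.02)&(Q[:,2]<.075); Y=Q[z]
    if len(Y)>10:
        a=np.c_[2*Y[:,:2],np.ones(len(Y))]; s=np.linalg.lstsq(a,(Y[:,:2]**2).sum(1),rcond=None)[0]; print(n_,len(Y),s[:2],np.sqrt(s[2]+s[:2]@s[:2]))
    # heights map of scene things
E
```

```text
489 [-0.278  0.637  0.719] 0.01893253598729693
489 [-0.278  0.637  0.719] 0.01893253598729693
489 [-0.278  0.637  0.719] 0.01893253598729693
tilt 44.0400667795675 az 113.53233380636127
lid -8.449347496032715 -13.196300506591797 42.67385482788086
[ 0.57031421 -0.08501482  0.123383  ]
label 25 ((-5.734615325927734, -4.797080993652344), (9.215951919555664, 38.414833068847656), 42.363319396972656) [-5.2913733 -6.615544 ]
[ 0.57023595 -0.0916344   0.12922181]
side 421 [ 0.61583157 -0.06110523] 0.05344148834551399
scene 36 [ 0.63257933 -0.07173237] 0.036586283726497894
```

```bash
python3 - <<'E'
from h import *
c=dict(np.load('side0.npz')); P=pts(c); im=c['img'];g=im.max(2)
print((P[163:198:4,300:335:4]*1000).astype(int).tolist())
m=np.zeros(g.shape,np.uint8); cv2.ellipse(m,(317,180),(11,12),0,0,360,1,-1)
X=P[m>0]; X=X[X[:,2]>.08]; rng=np.random.default_rng(0); best=0
for _ in range(500):
    t=X[rng.choice(len(X),3,0)]; n=np.cross(t[1]-t[0],t[2]-t[0]); l=np.linalg.norm(n)
    if l<1e-5: continue
    n/=l; k=abs((X-t[0])@n)<.003
    if k.sum()>best: best=k.sum();K=k
X=X[K]; ce=X.mean(0); n=np.linalg.svd(X-ce)[2][2]; n*=np.sign(n[2]); print(best,len(m[m>0]),n,((X-ce)@n).std(),'tilt',np.degrees(np.arccos(n[2])),'az',np.degrees(np.arctan2(n[1],n[0])))
# label/lid outlines in pixels -> rays on plane
o=np.linalg.inv(c['view']);Ki=np.linalg.inv(c['intrinsics'])
def ray(u,v):
    d=o[:3,:3]@Ki@[u,v,1]; return o[:3,3]+d*((ce-o[:3,3])@n)/(d@n)
roi=np.zeros(g.shape,np.uint8); cv2.ellipse(roi,(315,180),(10,10),0,0,360,1,-1)
lab=((g>115)&(roi>0)).astype(np.uint8); k,l,st,cc=cv2.connectedComponentsWithStats(lab); i=1+st[1:,4].argmax(); print('label px',cc[i],st[i],ray(*cc[i]))
hor=np.array([-n[1],n[0],0]);hor/=np.linalg.norm(hor); up=np.cross(n,hor)
v,u=np.nonzero(l==i); Y=np.array([ray(a,b) for a,b in zip(u,v)]); q=np.c_[(Y-ce)@hor,(Y-ce)@up].astype(np.float32)*1000; r=cv2.minAreaRect(q); print(r, ce+(r[0][0]*hor+r[0][1]*up)/1000)
E
```

```text
[[[598, 196, -1], [612, 189, 0], [627, 188, -3], [642, 184, -4], [655, 174, 0], [667, 165, 2], [682, 161, 1], [698, 162, -2], [714, 160, -5]], [[591, 174, -4], [604, 163, 0], [618, 160, -1], [634, 159, -3], [579, -49, 146], [588, -61, 151], [674, 139, 0], [688, 133, 0], [703, 131, -1]], [[584, 149, -4], [597, 142, -2], [610, 133, 0], [564, -56, 139], [575, -60, 138], [586, -67, 141], [594, -80, 148], [616, -56, 126], [629, -60, 126]], [[575, 122, -1], [589, 118, -2], [551, -56, 126], [561, -62, 128], [572, -70, 131], [581, -82, 137], [590, -91, 141], [599, -102, 146], [623, -74, 122]], [[567, 94, 2], [536, -60, 118], [546, -68, 120], [557, -74, 122], [241, -1053, 885], [577, -94, 131], [586, -105, 137], [597, -108, 136], [617, -90, 118]], [[560, 73, 0], [534, -66, 107], [543, -77, 112], [553, -88, 117], [563, -97, 122], [572, -106, 126], [582, -114, 129], [595, -114, 126], [613, -102, 113]], [[554, 51, 0], [567, 46, 1], [539, -90, 108], [549, -100, 112], [559, -106, 114], [568, -118, 120], [579, -124, 122], [597, -110, 107], [611, -108, 102]], [[549, 36, -4], [561, 29, -2], [575, 25, -3], [546, -109, 104], [556, -116, 106], [567, -120, 107], [583, -113, 97], [598, -108, 90], [610, -110, 88]], [[541, 11, -1], [554, 6, -1], [565, -3, 3], [561, -59, 47], [567, -84, 64], [574, -101, 75], [586, -105, 75], [598, -108, 74], [611, -109, 71]]]
347 441 [-0.51091601 -0.23729991  0.82622853] 0.0015221151279796643 tilt 34.28675621872994 az -155.0870301075757
label px [316.17054264 178.09302326] [309 171  15  15 129] [ 0.56871133 -0.08284946  0.12921842]
((-5.359218597412109, 1.6127815246582031), (40.157798767089844, 39.12117004394531), 0.058102745562791824) [ 0.56786076 -0.08184613  0.12898062]
```

Lid fit: label middle is at about (0.568, -0.082, 0.129), tilt 34–35° towards azimuth -155°, so the jar's yaw is about 25°. The reader is at about (0.496, -0.318), also with yaw about 25°. That means I grip with the tool yawed to 25°, and the tilt for pressing is then a turn about tool y only. Moving over the reader now.

```bash
python3 -m inch '1 -1 -.18 -.05 0 0 0;1 -1 -.18 -.05 0 0 0;1 -1 -.18 -.05 0 0 0;1 -1 -.18 -.05 0 0 0;1 -1 -.18 -.05 0 0 0;1 -1 -.18 -.05 0 0 0;1 -1 -.18 -.05 0 0 0;1 -1 -.18 -.05 0 0 0;1 -1 -.18 -.05 0 0 0;1 -1 -.18 -.05 0 0 0' && python3 -m inch '1 -.6 0 0 0 0 0;1 0 0 0 0 0 1;1 0 0 0 0 0 1;1 0 0 0 0 0 1;1 0 0 0 0 0 1;1 0 0 0 0 0 1;1 0 0 0 0 0 1;1 0 0 0 0 0 .5;1 0 0 0 0 0 0'
python3 - <<'E'
from h import *
print(ctrl.get_obs()['qpos'])
c=cam('wrist'); cv2.imwrite('pics/w1.png',c['img']); np.savez('w1.npz',**c); print(c['intrinsics'],np.linalg.inv(c['view']).round(3))
E
```

```text
time_s: 1.35
ee_pos: [0.4956, -0.3009, 0.2201]
eef_rot: [-3.141, -0.0, 1.571]
force: [-0.2, 0.4, -0.2]
grip_width: 0.0938
grip_force: 0.0
time_s: 2.48
ee_pos: [0.4962, -0.3177, 0.2202]
eef_rot: [-3.141, 0.0, 0.437]
force: [-0.1, 0.2, -0.1]
grip_width: 0.0937
grip_force: 0.0
[-6.31737909e-01  3.77739019e-01  1.38305156e+00  7.87118375e-05
  1.38127657e+00  5.01723161e-01]
[[309.70691629   0.         318.11013273]
 [  0.         309.70691629 200.98315084]
 [  0.           0.           1.        ]] [[ 0.423 -0.874 -0.239  0.565]
 [-0.906 -0.409 -0.11  -0.285]
 [-0.001  0.263 -0.965  0.399]
 [ 0.     0.     0.     1.   ]]
```

View pics/w1.png

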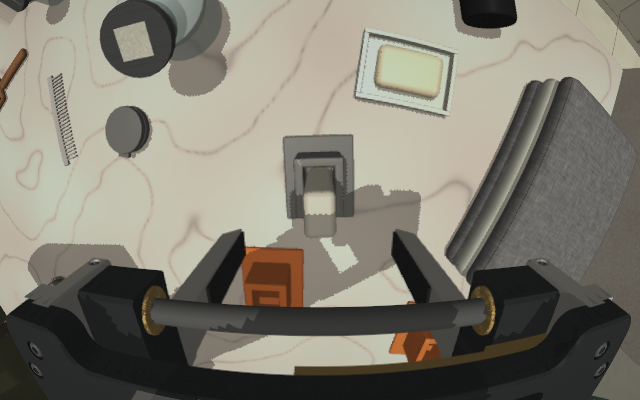

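The wrist view shows the reader's top at about (319,215) between the open fingers, the grey cradle at (320,175), and the big lid with its label at (133,41). I'll refine both poses from this view.

```bash
cat >> h.py <<'E'
def wrays(c,u,v):
    K=c['intrinsics'];x=np.asarray(u)-K[0,2];y=np.asarray(v)-K[1,2];r=np.hypot(x,y)+1e-9;t=r/K[0,0]
    d=np.stack([np.sin(t)*x/r,np.sin(t)*y/r,np.cos(t)],-1); V=np.linalg.inv(c['view']); return V[:3,3],d@V[:3,:3].T,d
def wpts(c):
    v,u=np.mgrid[:400,:640]; o,d,dc=wrays(c,u,v); return o+d*(c['range_z']/dc[...,2])[...,None]
E
python3 - <<'E'
from h import *
c=dict(np.load('w1.npz')); W=wpts(c); g=c['img'].max(2)
def rect(m,z=None):
    v,u=np.nonzero(m); o,d,_=wrays(c,u,v); 
    Y=o+d*((z-o[2])/d[:,2])[:,None]; r=cv2.minAreaRect((Y[:,:2]*1000).astype(np.float32)); print(len(u),r)
roi=np.zeros(g.shape,bool); roi[125:240,275:360]=1
top=roi&(abs(W[...,2]-.168)<.006); rect(top,.168); print(W[top].mean(0))
wall=roi&(abs(W[...,2]-.07)<.006); rect(wall,.07)
foot=roi&(W[...,2]<.02)&(g<135)&(W[...,2]>.004); rect(foot,.01)
# lid
roi[:]=0; roi[5:75,100:175]=1; cr=roi&(W[...,2]>.06)
X=W[cr]; rng=np.random.default_rng(0); best=0
for _ in range(500):
    t=X[rng.choice(len(X),3,0)]; n=np.cross(t[1]-t[0],t[2]-t[0]); l=np.linalg.norm(n)
    if l<1e-5: continue
    n/=l; k=abs((X-t[0])@n)<.003
    if k.sum()>best: best=k.sum();K=k
X=X[K]; ce=X.mean(0); n=np.linalg.svd(X-ce)[2][2]; n*=np.sign(n[2]); print(best,cr.sum(),n,'tilt',np.degrees(np.arccos(n[2])),'az',np.degrees(np.arctan2(n[1],n[0])))
hor=np.array([-n[1],n[0],0]);hor/=np.linalg.norm(hor); up=np.cross(n,hor)
roi[:]=0; roi[20:65,110:156]=1
l,lab,st,cc=cv2.connectedComponentsWithStats((roi&(g>120)).astype(np.uint8)); i=1+st[1:,4].argmax(); print(st[i],cc[i])
v,u=np.nonzero(lab==i); o,d,_=wrays(c,u,v); Y=o+d*(((ce-o)@n)/(d@n))[:,None]
q=np.c_[(Y-ce)@hor,(Y-ce)@up].astype(np.float32)*1000; r=cv2.minAreaRect(q); print(r,ce+(r[0][0]*hor+r[0][1]*up)/1000)
E
```

```text
1509 ((498.4745788574219, -316.0531311035156), (39.673587799072266, 25.026325225830078), 25.9538631439209)
[ 0.49850214 -0.31624842  0.16725106]
1393 ((496.862060546875, -316.46099853515625), (68.27156066894531, 53.800743103027344), 26.499181747436523)
2489 ((497.6054992675781, -316.3759460449219), (108.90078735351562, 88.01622009277344), 26.632652282714844)
4262 4620 [-0.51277172 -0.25183255  0.82075912] tilt 34.839143339663934 az -153.84341332648003
[ 113   21   41   41 1107] [133.38211382  41.27371274]
((-3.882415771484375, -1.7765846252441406), (38.15003967285156, 38.31902313232422), 89.37510681152344) [ 0.56742709 -0.08259702  0.12918881]
```

Both views agree: cradle (0.4975, -0.3163), yaw 26.3°; label middle (0.5675, -0.0826, 0.129), normal (-0.513, -0.252, 0.821), jar yaw 26.2°. Descend and grasp.

```bash
python3 -m inch '1 .06 -.02 0 0 0 -.13;1 0 0 .7 0 0 0;1 0 0 .7 0 0 0;1 0 0 .7 0 0 0;1 0 0 .7 0 0 0;1 0 0 .5 0 0 0;1 0 0 .24 0 0 0;1 0 0 0 0 0 0' 30 && python3 -m inch '-.5 0 0 0 0 0 0;-.5 0 0 0 0 0 0;-.5 0 0 0 0 0 0;-.5 0 0 0 0 0 0;-.5 0 0 0 0 0 0;-.5 0 0 0 0 0 0' 30
```

```text
time_s: 3.52
ee_pos: [0.4974, -0.3167, 0.1142]
eef_rot: [-3.141, 0.0, 0.46]
force: [-0.5, -0.3, 1.1]
grip_width: 0.0942
grip_force: 0.0
time_s: 4.28
ee_pos: [0.4974, -0.3167, 0.1142]
eef_rot: [-3.142, 0.0, 0.459]
force: [0.6, -0.6, -0.4]
grip_width: 0.0377
grip_force: 0.0
```

```bash
python3 -m inch '-1 0 0 0 0 0 0;-1 0 0 0 0 0 0;-1 0 0 0 0 0 0;-1 0 0 0 0 0 0;-1 0 0 0 0 0 0' 30 && python3 -m inch '-1 0 0 -.4 0 0 0;-1 0 0 -.6 0 0 0;-1 0 0 -.8 0 0 0;-1 0 0 -.8 0 0 0;-1 0 0 -.8 0 0 0;-1 0 0 -.8 0 0 0;-1 0 0 -.8 0 0 0;-1 0 0 0 0 0 0'
```

```text
time_s: 4.9
ee_pos: [0.4974, -0.3167, 0.1142]
eef_rot: [-3.142, 0.0, 0.459]
force: [-0.4, 0.3, -1.7]
grip_width: 0.0258
grip_force: 30.0
time_s: 5.9
ee_pos: [0.4978, -0.317, 0.267]
eef_rot: [3.138, -0.002, 0.459]
force: [0.7, -0.5, -2.6]
grip_width: 0.0257
grip_force: 30.0
```

Lifted with a 30 N grip. Next I move to the pre-press pose (tip 40 mm off the label), then tilt 34.8° about tool y.

```bash
python3 -m inch '-1 .21 -.43 0 0 0 0;-1 .41 -.854 .1 0 0 0;-1 .41 -.854 .13 0 0 0;-1 .41 -.854 .13 0 0 0;-1 .41 -.854 .13 0 0 0;-1 .41 -.854 .13 0 0 0;-1 .41 -.854 .13 0 0 0;-1 .2 -.43 0 0 0 0;-1 0 0 0 0 0 0' && python3 -m inch '-1 0 0 0 0 .4 0;-1 0 0 0 0 .7 0;-1 0 0 0 0 .7 0;-1 0 0 0 0 .7 0;-1 0 0 0 0 .6 0;-1 0 0 0 0 .38 0;-1 0 0 0 0 0 0;-1 0 0 0 0 0 0'
python3 - <<'E'
from h import *
for n in('side','scene','wrist'):
    c=cam(n); np.savez(n+'2.npz',**c)
    if n!='scene': cv2.imwrite(f'pics/{n}2.png',c['img'] if n=='wrist' else cv2.resize(c['img'][80:240,220:420],None,fx=3.5,fy=3.5,interpolation=cv2.INTER_CUBIC))
o=ctrl.get_obs(); print(o['qpos'])
from scipy.spatial.transform import Rotation as R
r=R.from_euler('xyz',o['eef_rot']).as_matrix(); print(r.round(3)); tip=o['ee_pos']+r[:,2]*.1002; print('tip',tip)
L=np.array([.5675,-.0826,.129]);n=np.array([-.513,-.252,.821]); print('err in tool axes mm',(r.T@(L-tip))*1000, 'angle',np.degrees(np.arccos(-n@r[:,2]/np.linalg.norm(n))), r.T@-n)
E
```

```text
time_s: 7.02
ee_pos: [0.4949, -0.1169, 0.2417]
eef_rot: [-3.141, 0.0, 0.46]
force: [-0.0, -0.0, -1.6]
grip_width: 0.0258
grip_force: 30.0
time_s: 8.02
ee_pos: [0.4951, -0.1181, 0.2419]
eef_rot: [3.141, -0.606, 0.459]
force: [-0.2, -0.9, -2.3]
grip_width: 0.0259
grip_force: 30.0
[-0.57133657 -0.02471965  1.91903466  0.61945204  1.00118681  0.26305497]
[[ 0.736  0.444  0.511]
 [ 0.365 -0.896  0.253]
 [ 0.57   0.    -0.822]]
tip [ 0.54648734 -0.09226075  0.15958068]
err in tool axes mm [ 1.55511912  0.65065493 38.30402179] angle 0.11404766037621786 [0.00142632 0.00138944 1.00035495]
```

View pics/side2.png

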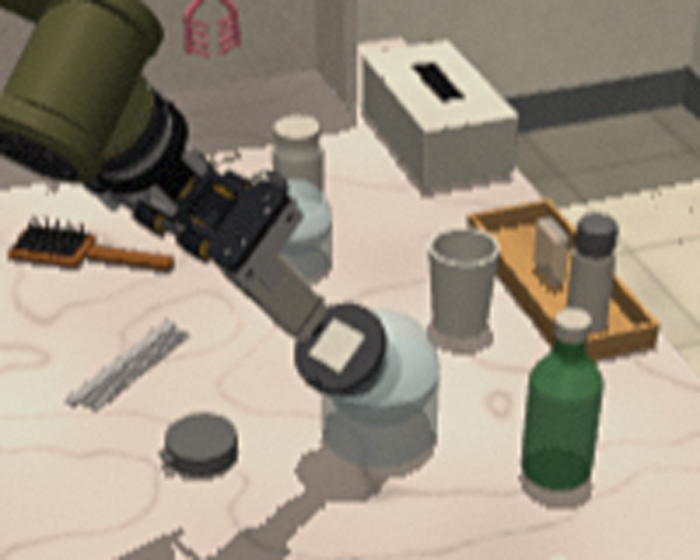

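View pics/wrist2.png

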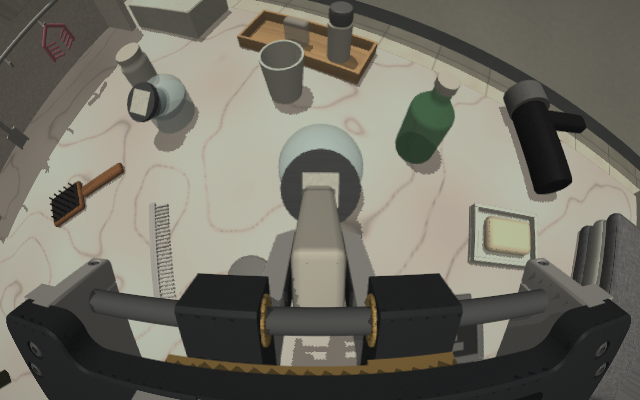

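The wrist view shows the reader straight in the grip and in line with the label (320,180). In the side crop, the reader's lower end at about (315,318) appears next to the lid. I'll check its real axis by depth before pressing.

```bash
python3 - <<'E'
from h import *
from scipy.spatial.transform import Rotation as R
o=ctrl.get_obs(); r=R.from_euler('xyz',o['eef_rot']).as_matrix(); t=o['ee_pos']
for n in('side','scene','wrist'):
    c=dict(np.load(n+'2.npz')); W=wpts(c) if n=='wrist' else pts(c)
    for k,p in(('tip',t+.1002*r[:,2]),('org',t+.0862*r[:,2]),('label',np.array([.5675,-.0826,.129]))):
        q=c['view'][:3,:3]@p+c['view'][:3,3]; K=c['intrinsics']
        if n!='wrist': px=K[:2,:2]@(q[:2]/q[2])+K[:2,2]
        else: a=np.hypot(*q[:2]); px=K[0,0]*np.arctan2(a,q[2])*q[:2]/a+K[:2,2]
        print(n,k,px.round(1),end=' ')
    T=(W-t)@r # tool coords
    m=(abs(T[...,0])<.04)&(abs(T[...,1])<.03)&(T[...,2]>.012)&(T[...,2]<.115)
    X=T[m]*1000; print(len(X), 'zmax',X[:,2].max().round(1))
    for z in range(15,110,12):
        k=(X[:,2]>=z)&(X[:,2]<z+12)
        if k.sum()>3: print(z,k.sum(),X[k].min(0).round(1)[:2],X[k].max(0).round(1)[:2])
E
```

```text
side tip [310.1 173.1] side org [308.1 171.1] side label [315.8 178.2] 231 zmax 96.3
15 37 [-22.4  -5.2] [15.4 14.6]
27 42 [-22.2  -8.9] [15.4 15. ]
39 38 [-22.3  -6.1] [16.3 15.4]
51 36 [-22.5  -4.9] [16.3 14.4]
63 40 [-22.4  -5.7] [18.  15.4]
75 22 [-21.9  -7.4] [17.  14.9]
87 5 [-8.2  7.5] [ 2.5 10.7]
scene tip [322.  188.6] scene org [322.  183.6] scene label [321.6 202.3] 292 zmax 100.3
15 40 [ 14.5 -12.5] [22.6 11.8]
27 50 [ 14.8 -12.7] [23.2 11.7]
39 39 [ 12.2 -13. ] [23.5 11.5]
51 49 [ 13.2 -13. ] [22.2 11.5]
63 39 [ 14.9 -13.1] [23.1 11.4]
75 36 [ 15.9 -10.6] [23.3 11.3]
87 23 [  1.6 -10.9] [14.5 11.2]
99 5 [ 6.5 -5.5] [9.4 5.6]
wrist tip [319.4 200.9] wrist org [319.4 205.1] wrist label [319.9 190. ] 756 zmax 80.7
15 177 [ 14.4 -14.2] [20.4 11.9]
27 161 [ 14.4 -14.4] [20.1 11.7]
39 127 [ 14.3 -13.5] [20.1 12. ]
51 113 [ 14.  -13.8] [20.1 12.2]
63 95 [ 16.3 -13.4] [19.9 11. ]
75 33 [ 17.8 -12.4] [19.3  9.9]
```

The reader is straight in the fingers and the end positions are as predicted. Correct sideways, advance 30 mm and take a force baseline.

```bash
python3 -m inch '-1 .05 .02 .1 0 0 0;-1 0 0 .2 0 0 0;-1 0 0 .2 0 0 0;-1 0 0 .2 0 0 0;-1 0 0 .2 0 0 0;-1 0 0 .1 0 0 0;-1 0 0 0 0 0 0;-1 0 0 0 0 0 0'
cat > f.py <<'E'
from h import *
from scipy.spatial.transform import Rotation as R
o=ctrl.get_obs(); r=R.from_euler('xyz',o['eef_rot']).as_matrix(); tip=o['ee_pos']+r[:,2]*.1002
print('Ftool',(r.T@o['force']).round(2),'to label mm',(r.T@(np.array([.5675,-.0826,.129])-tip)*1000).round(2))
E
python3 f.py; python3 -m inch '-1 0 0 .13 0 0 0;-1 0 0 0 0 0 0;-1 0 0 0 0 0 0'; python3 f.py;  python3 -m inch '-1 0 0 .05 0 0 0;-1 0 0 0 0 0 0;-1 0 0 0 0 0 0'; python3 f.py
```

```text
time_s: 9.18
ee_pos: [0.5117, -0.1101, 0.2181]
eef_rot: [3.141, -0.607, 0.459]
force: [0.7, 0.7, -1.7]
grip_width: 0.0257
grip_force: 30.0
Ftool [-0.18 -0.29  1.95] to label mm [0.16 0.06 8.46]
time_s: 9.55
ee_pos: [0.5137, -0.109, 0.2148]
eef_rot: [-3.142, -0.607, 0.459]
force: [-0.5, -0.5, -1.6]
grip_width: 0.0256
grip_force: 30.0
Ftool [-1.43  0.25  0.91] to label mm [0.25 0.16 4.41]
time_s: 9.93
ee_pos: [0.5145, -0.1087, 0.2136]
eef_rot: [3.142, -0.607, 0.459]
force: [0.3, -1.3, -1.9]
grip_width: 0.0259
grip_force: 30.0
Ftool [-1.35  1.28  1.32] to label mm [0.24 0.1  2.94]
```

```bash
for i in 1 2; do python3 -m inch '-1 0 0 .05 0 0 0;-1 0 0 0 0 0 0'>/dev/null; python3 f.py; python3 -m inch '-1 0 0 0 0 0 0'>/dev/null; python3 f.py; done; python3 -m inch '-1 0 0 .05 0 0 0;-1 0 0 0 0 0 0'>/dev/null; python3 f.py; python3 -m inch '-1 0 0 0 0 0 0'>/dev/null; python3 f.py
```

```text
Ftool [-0.76 -0.82  1.24] to label mm [0.33 0.19 1.3 ]
Ftool [-0.94 -0.92  2.15] to label mm [0.26 0.12 1.41]
Ftool [-1.52 -0.57  2.08] to label mm [ 0.27  0.17 -0.16]
Ftool [-0.9  -0.43  1.44] to label mm [ 0.29  0.17 -0.11]
Ftool [-2.11  0.53 -1.65] to label mm [ 0.19  0.12 -1.56]
Ftool [-2.06 -0.34 -1.28] to label mm [ 0.22  0.1  -1.54]
```

Contact is between -0.1 and -1.5 mm, with a 3 N drop. Press 4 mm more and hold for 2.5 s.

```bash
python3 -m inch '-1 0 0 .05 0 0 0;-1 0 0 .05 0 0 0;-1 0 0 .03 0 0 0;-1 0 0 0 0 0 0'>/dev/null; python3 f.py; python3 -m inch '-1 0 0 0 0 0 0;-1 0 0 0 0 0 0;-1 0 0 0 0 0 0;-1 0 0 0 0 0 0' >/dev/null; python3 f.py
python3 - <<'E'
from h import *
c=cam('wrist'); np.savez('w3.npz',**c); s=cam('scene'); S=cam('side')
cv2.imwrite('pics/press.png',np.hstack([cv2.resize(s['img'][140:270,260:390],(390,390),interpolation=2),cv2.resize(S['img'][130:230,260:360],(390,390),interpolation=2)]))
E
```

```text
Ftool [-1.46 -0.27 -2.64] to label mm [ 0.19  0.1  -5.5 ]
Ftool [-0.74 -1.21 -2.67] to label mm [ 0.21  0.1  -5.46]
```

View pics/press.png

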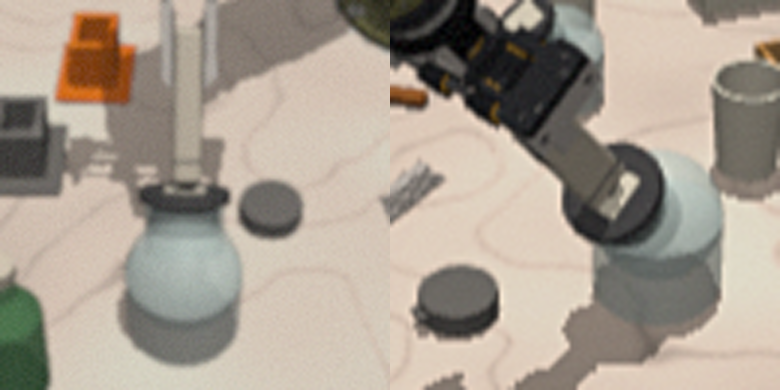

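Both views show the nose end pressed on the middle of the lid (left 187,190; right 610,195), with the jar still upright. The 4.1 N change matches about 5 mm pushed in. Hold, then back off along the tool axis.

```bash
H='-1 0 0 0 0 0 0'; python3 -m inch '-1 0 0 0 0 0 0;-1 0 0 0 0 0 0;-1 0 0 0 0 0 0;-1 0 0 0 0 0 0;-1 0 0 0 0 0 0;-1 0 0 0 0 0 0;-1 0 0 0 0 0 0;-1 0 0 0 0 0 0;-1 0 0 0 0 0 0;-1 0 0 0 0 0 0'>/dev/null; python3 f.py; python3 -m inch '-1 0 0 0 0 0 0;-1 0 0 0 0 0 0;-1 0 0 0 0 0 0;-1 0 0 0 0 0 0;-1 0 0 0 0 0 0;-1 0 0 0 0 0 0;-1 0 0 0 0 0 0;-1 0 0 0 0 0 0' >/dev/null; python3 f.py
python3 -m inch '-1 0 0 -.1 0 0 0;-1 0 0 -.2 0 0 0;-1 0 0 -.4 0 0 0;-1 0 0 -.5 0 0 0;-1 0 0 -.4 0 0 0;-1 0 0 -.2 0 0 0;-1 0 0 0 0 0 0'
python3 -m inch '-1 0 0 0 0 -.4 0;-1 0 0 0 0 -.7 0;-1 0 0 0 0 -.7 0;-1 0 0 0 0 -.7 0;-1 0 0 0 0 -.6 0;-1 0 0 0 0 -.38 0;-1 0 0 0 0 0 0;-1 0 0 0 0 0 0'
```

```text
Ftool [-0.54 -0.53 -2.93] to label mm [ 0.25  0.1  -5.48]
Ftool [-1.05  0.82 -2.  ] to label mm [ 0.25  0.13 -5.48]
time_s: 15.32
ee_pos: [0.4911, -0.1204, 0.2514]
eef_rot: [3.141, -0.608, 0.459]
force: [-0.7, -0.4, -1.7]
grip_width: 0.0259
grip_force: 30.0
time_s: 16.32
ee_pos: [0.4911, -0.1201, 0.2506]
eef_rot: [-3.141, -0.001, 0.459]
force: [-0.7, 0.2, -1.3]
grip_width: 0.0262
grip_force: 30.0
```

```bash
python3 -m inch '-1 -.19 .42 0 0 0 0;-1 -.39 .853 0 0 0 0;-1 -.39 .853 0 0 0 0;-1 -.39 .853 0 0 0 0;-1 -.39 .853 0 0 0 0;-1 -.39 .853 0 0 0 0;-1 -.39 .853 0 0 0 0;-1 -.19 .43 0 0 0 0;-1 0 0 0 0 0 0;-1 0 0 0 0 0 0'
python3 - <<'E'
from h import *
from scipy.spatial.transform import Rotation as R
o=ctrl.get_obs(); r=R.from_euler('xyz',o['eef_rot']).as_matrix(); t=o['ee_pos']
print('to cradle start pose, mm tool axes',r.T@(np.array([.4974,-.3167,.1142])-t)*1000, o['qpos'])
for n in('side','scene','wrist'):
    c=cam(n); W=wpts(c) if n=='wrist' else pts(c); T=(W-t)@r
    m=(abs(T[...,0])<.035)&(abs(T[...,1])<.025)&(T[...,2]>.012)&(T[...,2]<.105); X=T[m]*1000
    for z in(15,35,55,72):
        k=(X[:,2]>=z)&(X[:,2]<z+14)
        if k.sum()>3: print(n,z,k.sum(),np.percentile(X[k],[3,97],0).round(1)[:,:2].tolist())
    if n=='side': cv2.imwrite('pics/over.png',cv2.resize(c['img'][150:300,230:400],None,fx=3,fy=3,interpolation=2))
E
```

```text
time_s: 17.58
ee_pos: [0.4974, -0.3163, 0.2511]
eef_rot: [-3.142, -0.0, 0.459]
force: [-0.4, 0.0, -1.7]
grip_width: 0.0259
grip_force: 30.0
to cradle start pose, mm tool axes [ -0.18942838   0.43084681 136.87893449] [-6.28639171e-01  3.59779515e-01  1.33636667e+00  2.60223323e-04
  1.44537617e+00  4.82749055e-01]
side 15 78 [[-22.0, -11.9], [15.5, 13.4]]
side 35 77 [[-22.2, -7.3], [17.0, 13.6]]
side 55 73 [[-22.3, -7.6], [15.5, 14.0]]
side 72 53 [[-22.4, -8.4], [12.0, 13.3]]
scene 15 44 [[-10.4, -13.8], [22.7, 9.5]]
scene 35 39 [[0.6, -13.7], [22.7, 11.0]]
scene 55 42 [[-7.3, -13.9], [22.6, 10.2]]
scene 72 32 [[7.0, -13.4], [23.0, 10.3]]
wrist 15 224 [[16.3, -13.2], [20.1, 10.2]]
wrist 35 161 [[16.5, -12.9], [20.0, 10.3]]
wrist 55 148 [[16.6, -13.6], [20.1, 10.7]]
wrist 72 53 [[18.5, -11.9], [19.8, 9.1]]
```

View pics/over.png

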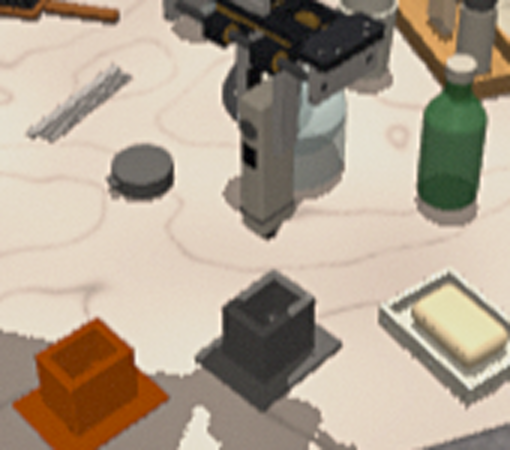

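The reader hangs upright (crop 268,160) over the empty grey cradle (268,310), with no tilt or slip. Lower it, slowing at the mouth.

```bash
python3 -m inch '-1 0 .014 .5 0 0 0;-1 0 0 .6 0 0 0;-1 0 0 .6 0 0 0;-1 0 0 .4 0 0 0;-1 0 0 .2 0 0 0;-1 0 0 0 0 0 0'; python3 -m inch '-1 0 0 .2 0 0 0;-1 0 0 .2 0 0 0;-1 0 0 .2 0 0 0;-1 0 0 .2 0 0 0;-1 0 0 .2 0 0 0;-1 0 0 .2 0 0 0;-1 0 0 .2 0 0 0;-1 0 0 0 0 0 0'
```

```text
time_s: 18.48
ee_pos: [0.4975, -0.3172, 0.1818]
eef_rot: [-3.141, 0.0, 0.459]
force: [-0.3, 1.1, -2.4]
grip_width: 0.026
grip_force: 30.0
time_s: 19.48
ee_pos: [0.4973, -0.3171, 0.1394]
eef_rot: [-3.141, 0.0, 0.459]
force: [-0.8, -1.5, -1.2]
grip_width: 0.0263
grip_force: 30.0
```

```bash
python3 -m inch '-1 0 0 .2 0 0 0;-1 0 0 .2 0 0 0;-1 0 0 .2 0 0 0;-1 0 0 .1 0 0 0;-1 0 0 .1 0 0 0;-1 0 0 0 0 0 0;-1 0 0 0 0 0 0'
```

```text
time_s: 20.35
ee_pos: [0.4976, -0.3173, 0.1162]
eef_rot: [3.141, -0.0, 0.459]
force: [-0.6, -0.7, -2.4]
grip_width: 0.0261
grip_force: 30.0
```

```bash
python3 -m inch '-1 0 0 .05 0 0 0;-1 0 0 0 0 0 0;-1 0 0 0 0 0 0' && python3 -m inch '.5 0 0 0 0 0 0;.5 0 0 0 0 0 0;.5 0 0 0 0 0 0;.5 0 0 0 0 0 0;.5 0 0 0 0 0 0;.5 0 0 0 0 0 0;.5 0 0 0 0 0 0;.5 0 0 0 0 0 0' && python3 -m inch '.5 0 0 -.4 0 0 0;.5 0 0 -.8 0 0 0;.5 0 0 -.8 0 0 0;.5 0 0 -.8 0 0 0;.5 0 0 -.8 0 0 0;.5 0 0 -.6 0 0 0;.5 0 0 0 0 0 0;.5 0 0 0 0 0 0'
python3 - <<'E'
from h import *
c=cam('wrist'); W=wpts(c); roi=np.zeros((400,640),bool); roi[125:250,260:370]=1
for z in(.168,.07):
    v,u=np.nonzero(roi&(abs(W[...,2]-z)<.006)); o,d,_=wrays(c,u,v); Y=o+d*((z-o[2])/d[:,2])[:,None]
    print(z,len(u),cv2.minAreaRect((Y[:,:2]*1000).astype(np.float32)),W[v,u,2].mean())
s=cam('side'); cv2.imwrite('pics/end.png',cv2.resize(s['img'][130:300,230:400],None,fx=3,fy=3,interpolation=2))
E
```

```text
time_s: 20.72
ee_pos: [0.4975, -0.3172, 0.1145]
eef_rot: [-3.142, 0.0, 0.459]
force: [-0.9, 0.2, -1.9]
grip_width: 0.0261
grip_force: 30.0
time_s: 21.72
ee_pos: [0.4975, -0.3173, 0.1145]
eef_rot: [3.142, 0.0, 0.459]
force: [-0.4, -0.1, 0.5]
grip_width: 0.0705
grip_force: 0.0
time_s: 22.72
ee_pos: [0.4973, -0.3171, 0.2399]
eef_rot: [-3.141, 0.0, 0.459]
force: [-0.2, -0.0, -0.1]
grip_width: 0.0706
grip_force: 0.0
0.168 1280 ((497.8908996582031, -315.6961364746094), (39.130435943603516, 24.630874633789062), 25.56644630432129) 0.16730464008942025
0.07 1252 ((497.1567077636719, -316.2181701660156), (68.96790313720703, 54.00920867919922), 27.302492141723633) 0.06973375021850746
```

View pics/end.png

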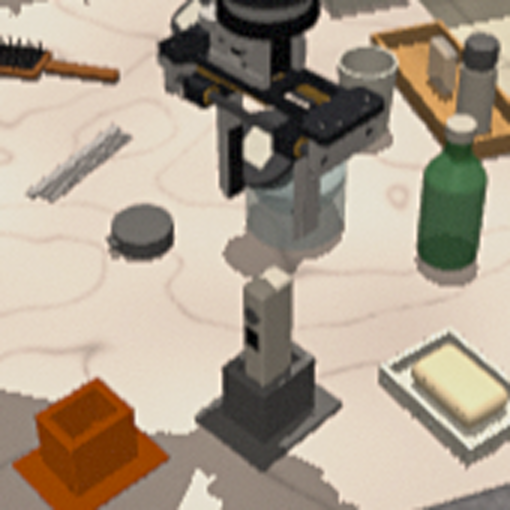

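The reader is upright and fully down in the grey cradle (top at 0.167 m, less than 1 mm off centre), and the gripper is clear of it.

```bash
python3 -c "
from station import ticket; print(ticket.hand_in())"
```

```text
the job is handed in; nothing more can be done
None
```

The job is handed in but no verdict came back: I held the reader's nose on the middle of the larger jar's label for over 2 s (about 4 N, which should be roughly half pushed in), then stood it back in its cradle, upright, fully down and released, about 23 s in.

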